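# Carry a lopsided kit carrier level to the scale

### The arm

A 6-joint arm with a two-finger parallel gripper is mounted at the origin on the work surface. World frame = base frame: x ahead of the robot, y to its left, z up, the work surface at z = 0. Lengths are in m, angles in rad, forces in N, time in s.
With the tool pointing down it reaches from about 0.375 to 0.9 m from the base axis. Payload 3.1 kg.
Tool frame: the origin (TCP) lies at the very end of the fingers, on their centre line; the grasp point (between the pads) lies 19 mm behind it; z points along the fingers, y is the direction in which the jaws open and shut (so a half turn about z gives the same grasp; the last joint's range is limited). The gripper opens to 87 mm and grips with 3 to 60 N. Pads are 19 mm wide; open, the fingers measure 117 mm over their backs; the gripper's body (75 mm by 190 mm) begins 51 mm behind the grasp point.
Start: joints at [-0.178, 0.527, 1.433, -0, 1.181, -0.178], TCP at [0.625, 0, 0.223] pointing down, gripper open.
Joint ranges: [-3.08, 3.08], [-0.75, 2.2], [0.22, 2.44], [-1.43, 4.57], [0, 2.65], [-2.85, 2.85]. Speed limits (rad/s): [2.79, 2.79, 3.14, 3.14, 3.14, 3.14].

### API

Orientations are given as a unit quaternion [x, y, z, w].
In Python, from rig import robot gives the robot as it stands. The module is installed in compiled form; this text tells all that it offers.
- The arm moves only by the tool send_rows, never from a script. Its argument "deltas" is a list of rows, each an object of numbers: "tx", "ty", "tz": the shift along the tool's x, y, z in cm; "rx", "ry", "rz": the turn, a rotation vector about the tool's x, y, z in rad. A call has 1 to 5 rows; each row is the pose to reach, as a shift and turn from the pose commanded when the call began, along the tool's axes at that moment; what a row does not reach only later rows make up. A row lasts 1/12 s, in which the tool goes at most 41.7 mm and 7.16 degrees, less where a joint would pass 70% of its speed; a pose out of reach is approached as far as the arm can. A call with a gripper value outside its range is refused whole. "claw" is the finger opening in cm, from 0 to 8.7, set as the call begins (left out, the last holds). The fingers move at their own pace and stop on an object; "squeeze" is the grip in N (left out, the last holds). Time passes only in rows, so rows that repeat a pose let the fingers close. It gives the time, the measured TCP pose, the force and the opening at its end, in the units of the state.
- robot.get_obs(): the state, without advancing time (a new reading comes with each control period).
- robot.camera(name): name is "scene" or "side" or "wrist"; returns a dict with "color" (384x512x3 uint8, red, green, blue), "z_map" (384x512 float32, m along the optical axis (not along the pixel's ray), 0 where there is no reading), "intrinsics" (3x3 intrinsics, pixels), "distortion" ([k1, k2, p1, p2, k3] as OpenCV has them; the pictures are not rectified), "R" (3x3) and "t" (3): a world point X has camera coordinates R X + t; the wrist camera has in their place "tool_from_camera" (4x4, takes a point from camera to tool coordinates, whose origin is the TCP and whose axes are the flange's). Camera axes: x right, y down, z forward; pixel columns grow to the right and rows downward; lengths in m; the calibration is good to about 2 mm. A picture is of the moment at which its call begins: read the wrist's pose just before it.
- robot.hand_in(): hands the job in, once; it reports no verdict.
Trained networks look in the newest picture that a camera, given by its name, has taken for a name from the list of things; names that differ only in an ending like _2 or _b are one class to them, and where a whole thing is asked for, a point or a joint stands for the part that bears it (a point fixed in the world has none). Each returns a list of dicts, best first, with "p" (0 to 1); they miss things now and then, are a little off and sometimes report something else, mostly with a low value. They report only what shows in the picture. A call takes as long as a camera call. They do not tell look-alikes from the thing itself.
- robot.outline_of(label, camera): "pixels" (384x512 bool, what is visible of it) and "xy" ([column, row] in pixels, amid what is visible of it).
- robot.tip_of(label, camera): "xy" ([column, row] in pixels: a listed point, or the origin of a listed thing).
The state is a dict: "time": time; "q": joint angles; "joint_velocities": joint speeds; "joint_torque": joint torques, N m; "position": TCP position; "tool_rot": TCP orientation; "ft_force": force on the tool from outside, world axes, zero at the start; "moment": the same for the moment, N m; "grip_width": finger opening in m.
Only numpy, scipy, OpenCV 4.12 (cv2) and the standard library are available. Lean on these libraries where they do the work, as an engineer would, in place of code of your own. Each camera call takes 0.05 s, during which the arm holds its last target.

### The job

Weigh the kit: pick up the aluminium carrier by whichever one of its three orange handles lets it hang level (if it starts to tip, put it back down and try another handle), and keep it and its parts from tipping. Lower it onto the middle of the scale's steel pan, lying lengthwise along the pan, letting go only once it rests there, with the transformer still in its bay.

Things in the scene. Friction and masses are not known exactly. Their poses are not given: they have to be found in the camera images.
- carrier: Aluminium channel 300 mm long (x axis), 54 wide (y), 40 high, walls 4; origin: centre of underside. 0.75 kg loaded. Bays centred at x = -98, 0, +98 mm, floor z = 4: one holds the transformer, each other a loose light plastic housing. Hangs level (within 6 deg) only from the handle at the transformer's place in the row; from another the heavy end stays down. Lifting 25 mm is enough to tell.
- middle_handle (a point): Grip point on the middle of three identical handles, 114 mm above the carrier's underside; the others are 54 mm from it along carrier x, either way. Each is a steel bail turning freely on a y-wise pin 60 mm up, kept upright by a weak spring, with an orange tab on top: 12 mm thick (y), 22 wide (x), z = 91 to 127. Pinch the tab across its 12 mm. A 66 mm crossbar (y) lies right below the tab.
- transformer: Heavy transformer, 88 x 40 mm, 42 mm high, dark steel core with copper windings at both ends, about 0.45 kg, loose in one of the carrier's three bays, its length along the carrier's; origin at the centre of its underside.
- scale: Fixed bench scale: flat steel pan 340 mm (its x axis) x 140 mm (y), top at z = 40 mm, rigid; a white display console 30 mm high stands beyond the pan's +x end. Origin on the table below the centre of the pan.
Not all that is in view belongs to the job. Leave any purple or turquoise look-alike of the transformer alone.

How it is judged:
On the way, in this order (a step that is already met when the one before it is completed fails the run):
1. the carrier hangs level and clear of everything from one handle (height (world z) of carrier above 0.055 m and angle between carrier's own z axis and vertical below 0.175 rad and z of the grasp point in the frame of carrier above 0.08 m and contact force between the fingers and carrier above 0.5 N), for 0.4 s.
2. the carrier is lowered onto the pan while still held (contact force between carrier and scale above 1 N and contact force between the fingers and carrier above 0.5 N and horizontal distance between carrier and scale below 0.04 m), for 0.1 s.
At the end, for the whole second after the job is handed in: The carrier rests flat and still on the scale's pan, its centre within 25 mm of the pan's centre along and across, its length within 12 degrees of the pan's (either way round), let go of, and the transformer still lies in its bay (x of carrier in the frame of scale between -0.025 and 0.025 m and y of carrier in the frame of scale between -0.025 and 0.025 m and z of carrier in the frame of scale between 0.035 and 0.045 m and angle between the x axis of carrier and the x axis of scale, either way round below 0.21 rad and angle between carrier's own z axis and vertical below 0.06 rad and z of transformer in the frame of carrier between 0 and 0.012 m and horizontal distance between transformer and carrier below 0.112 m and linear speed of carrier below 0.02 m/s); the robot touches nothing.
It fails at once if the carrier tips by more than 25 degrees (angle between carrier's own z axis and vertical above 0.436 rad).
It also fails if it takes over 64 s, if anything falls off the work surface, if the arm or the gripper's body presses on something with over 40 N, if the wrist force passes 120 N, or if a joint passes its speed limit or range.

## Working session

There is one attempt and no reset: what is moved stays moved. The work goes in short steps, Python scripts to look and compute and a tool call to move; the robot and the scene stay as the last step left them, time stands still between calls to the robot, and variables do not carry over. Pictures are saved under pics/ and viewed, and the job is handed in when it is done.

Besides the shell and the picture viewer there is one more tool, called by a JSON object that holds its "fn" and its "kwargs", one argument or row to a line. send_rows: Moves the arm, as the interface text tells. Its arguments: {"type":"object","properties":{"deltas":{"type":"array","items":{"type":"object","properties":{"tx":{"type":"number"},"ty":{"type":"number"},"tz":{"type":"number"},"rx":{"type":"number"},"ry":{"type":"number"},"rz":{"type":"number"}}}},"claw":{"type":"number"},"squeeze":{"type":"number"}},"required":["deltas"]}

```bash
mkdir -p pics
cat > h.py <<'E'
import numpy as np, cv2
from rig import robot
def snap(cam,fn):
    c=robot.camera(cam); cv2.imwrite('pics/'+fn,c['color'][:,:,::-1]); return c
def world(c,px,z=None,o=None):
    """px Nx2 -> world. by depth, or by given z plane"""
    px=np.atleast_2d(np.asarray(px,float))
    n=cv2.undistortPoints(px.reshape(-1,1,2),c['intrinsics'],np.array(c['distortion'])).reshape(-1,2)
    d=np.c_[n,np.ones(len(n))]
    if 'R' in c: R,t=np.array(c['R']),np.array(c['t'])
    else:
        from scipy.spatial.transform import Rotation as Ro
        T=np.eye(4);T[:3,:3]=Ro.from_quat(o['tool_rot']).as_matrix();T[:3,3]=o['position']
        T=T@np.array(c['tool_from_camera']);R=T[:3,:3].T;t=-R@T[:3,3]
    C=-R.T@t; w=d@R
    if z is None:
        zz=c['z_map'][np.round(px[:,1]).astype(int),np.round(px[:,0]).astype(int)]
        return C+w*zz[:,None]
    return C+w*((z-C[2])/w[:,2])[:,None]
E
python3 - <<'E'
from h import *
o=robot.get_obs();print(o)
for n in ['scene','side','wrist']:
    c=snap(n,n+'0.png')
    for l in ['carrier','middle_handle','transformer','scale']:
        print(n,l,[(np.round(r['xy'],1),round(r['p'],2),world(c,r['xy'],None,o).round(3)) for r in robot.tip_of(l,n)])
E
```

```text
{'time': 0.0, 'q': array([-1.78509688e-01,  5.28467778e-01,  1.43390420e+00,  9.83733484e-08,
        1.18137810e+00, -1.78503362e-01]), 'joint_velocities': array([-0.00116661,  0.00072814, -0.00059274, -0.00097836, -0.00040865,
       -0.00098451]), 'joint_torque': array([-5.45745443e-04, -4.40045428e+01, -1.76593530e+01,  6.32597599e-02,
        5.83207863e-02, -1.53719384e-04]), 'position': array([6.24270516e-01, 1.55058159e-04, 2.21570033e-01]), 'tool_rot': array([ 7.07108620e-01,  7.07104120e-01, -6.15172210e-04, -8.86109325e-04]), 'ft_force': array([ 0.61074466, -0.63945285, -1.11576577]), 'moment': array([-0.00658598,  0.02199097,  0.01678827]), 'grip_width': 0.08683535159194543}
scene carrier [(array([307.9, 213.1]), 0.87, array([[0.547, 0.214, 0.03 ]]))]
scene middle_handle [(array([308. , 186.1]), 0.75, array([[0.539, 0.207, 0.119]]))]
scene transformer [(array([314. , 288.8]), 0.96, array([[0.787, 0.267, 0.026]])), (array([373.8, 235.9]), 0.7, array([[0.591, 0.394, 0.03 ]])), (array([313. , 237.8]), 0.58, array([[0.643, 0.242, 0.041]]))]
scene scale [(array([173.8, 206.2]), 0.88, array([[ 0.617, -0.149,  0.04 ]]))]
side carrier [(array([220. , 195.8]), 0.93, array([[0.533, 0.177, 0.016]]))]
side middle_handle [(array([220.5, 161.3]), 0.83, array([[0.539, 0.197, 0.115]]))]
side transformer [(array([252.3, 185.9]), 0.81, array([[0.622, 0.208, 0.022]])), (array([299.8, 182.3]), 0.58, array([[0.759, 0.24 , 0.004]])), (array([237.6, 155. ]), 0.45, array([[0.585, 0.215, 0.121]]))]
side scale [(array([237.2, 303.1]), 0.81, array([[ 0.573, -0.199,  0.036]]))]
wrist carrier []
wrist middle_handle []
wrist transformer []
wrist scale [(array([214.5, 293.2]), 0.82, array([[0.613, 0.033, 0.309]]))]
```

```bash
python3 -c "
import cv2
for n in ['scene','side']:
    i=cv2.imread(f'pics/{n}0.png');cv2.imwrite(f'pics/{n}0b.png',cv2.resize(i,(800,600),interpolation=cv2.INTER_CUBIC))"
```

```text
(no output)
```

View pics/scene0b.png

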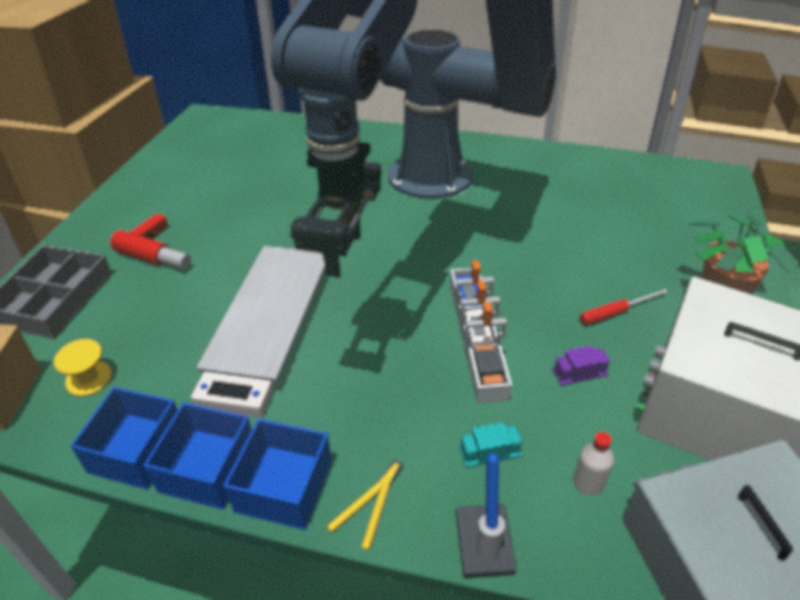

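View pics/side0b.png

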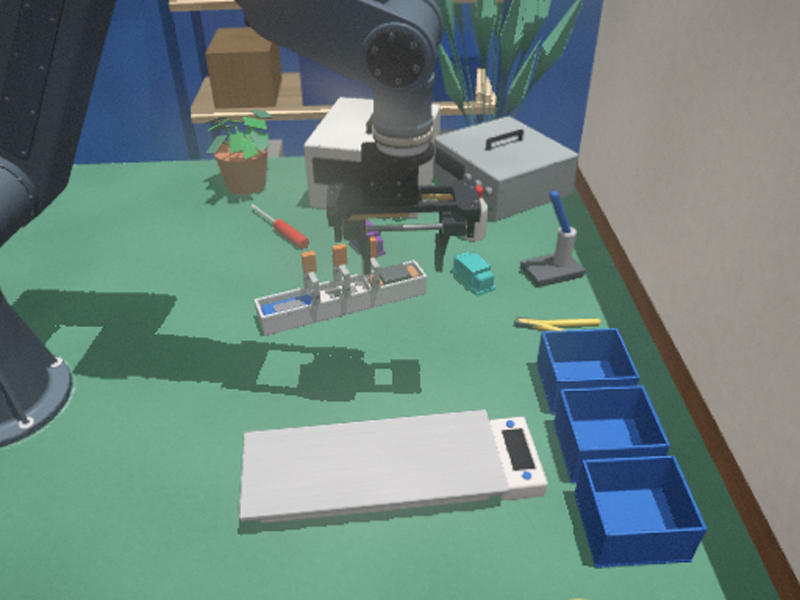

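View pics/wrist0.png

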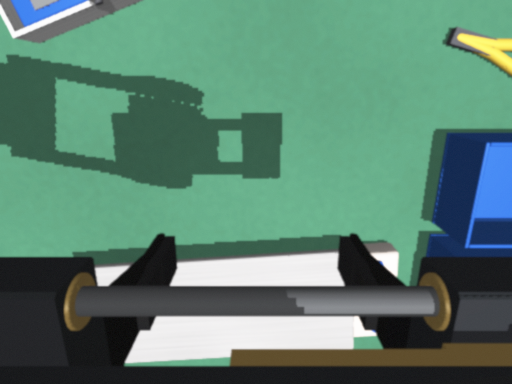

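The scene and side pictures show the transformer (dark core, copper ends) in the far bay, at scene pixel (313,235). That makes the far (+x) handle the candidate. I'll measure the orange tabs, the carrier axis and the pan.

Run:
```python
from h import *
for n in ['scene','side']:
    c=snap(n,n+'1.png')
    m=robot.outline_of('carrier',n)[0]['pixels']
    md=cv2.dilate(m.astype(np.uint8),np.ones((15,15)))>0
    hsv=cv2.cvtColor(c['color'],cv2.COLOR_RGB2HSV)
    og=(hsv[...,0]>4)&(hsv[...,0]<20)&(hsv[...,1]>140)&(hsv[...,2]>100)&md
    k,l,s,ce=cv2.connectedComponentsWithStats(og.astype(np.uint8))
    for i in range(1,k):
        if s[i,4]<8: continue
        ys,xs=np.nonzero(l==i);w=world(c,np.c_[xs,ys])
        print(n,'orange',ce[i].round(1),s[i,4],np.median(w,0).round(4),w.max(0).round(3),w.min(0).round(3), 'z.109:',world(c,ce[i],0.109).round(4))
    ys,xs=np.nonzero(md);w=world(c,np.c_[xs,ys]);k=(w[:,2]>0.03)&(w[:,2]<.05)
    r=cv2.minAreaRect((w[k,:2]*1000).astype(np.float32));print(n,'carrier rim',r)
    m=robot.outline_of('scale',n)[0]['pixels'];ys,xs=np.nonzero(m);w=world(c,np.c_[xs,ys])
    print('z hist',np.percentile(w[:,2],[5,50,95]))
    # pan: bright/grey within outline by height 0.034-.046
    for lo,hi in[(.035,.046),(.0,.06)]:
        k=(w[:,2]>lo)&(w[:,2]<hi);r=cv2.minAreaRect((w[k,:2]*1000).astype(np.float32));print(n,'pan',lo,r,k.sum())
```

```text
scene orange [308.2 186.3] 133 [0.5382 0.2071 0.1242] [1.363 0.29  0.828] [0.47  0.18  0.097] z.109: [[0.5279 0.206  0.109 ]]
scene carrier rim ((529.7860717773438, 204.4012451171875), (305.51318359375, 55.77073287963867), 19.740478515625)
z hist [0.02530481 0.03886208 0.04180328]
scene pan 0.035 ((593.8037109375, -173.73342895507812), (386.84796142578125, 142.44813537597656), 4.823580265045166) 3920
scene pan 0.0 ((599.5770263671875, -173.24624633789062), (402.4057312011719, 142.44813537597656), 4.823580741882324) 5066
side carrier rim ((509.9989013671875, 256.16082763671875), (301.71435546875, 176.79129028320312), 20.003341674804688)
z hist [0.02675232 0.03832091 0.04080548]
side pan 0.035 ((594.6336669921875, -175.76986694335938), (384.8777160644531, 145.1516571044922), 3.973438262939453) 8963
side pan 0.0 ((597.8018188476562, -174.96200561523438), (403.9813232421875, 152.8677215576172), 5.854652404785156) 10756
```

{"fn": "send_rows", "kwargs": {
  "deltas": [
    {"tx": 3, "ty": -2, "tz": -1, "rz": 0.12},
    {"tx": 6, "ty": -4, "tz": -2, "rz": 0.24},
    {"tx": 9, "ty": -6, "tz": -3, "rz": 0.36},
    {"tx": 12, "ty": -8, "tz": -4, "rz": 0.48},
    {"tx": 15, "ty": -10, "tz": -4, "rz": 0.6}
  ]
}}

```text
schema error: expected keys tx, ty, tz, rx, ry, rz
```

Run:
```python
from h import *
from scipy.spatial.transform import Rotation as Ro
o=robot.get_obs();print(o['time'],o['position'],o['q'],Ro.from_quat(o['tool_rot']).as_matrix().round(3))
```

```text
1.05 [6.25000620e-01 2.93403791e-05 2.22590881e-01] [-1.78493566e-01  5.27440341e-01  1.43268186e+00 -1.40437138e-05
  1.18136343e+00 -1.78497298e-01] [[-0.  1.  0.]
 [ 1.  0. -0.]
 [-0.  0. -1.]]
```

{"fn": "send_rows", "kwargs": {
  "deltas": [
    {"tx": 3, "ty": -2, "tz": -1, "rx": 0, "ry": 0, "rz": 0.12},
    {"tx": 6, "ty": -4, "tz": -2, "rx": 0, "ry": 0, "rz": 0.24},
    {"tx": 9, "ty": -6, "tz": -3, "rx": 0, "ry": 0, "rz": 0.36},
    {"tx": 12, "ty": -8, "tz": -4, "rx": 0, "ry": 0, "rz": 0.48},
    {"tx": 15, "ty": -10, "tz": -4, "rx": 0, "ry": 0, "rz": 0.6}
  ]
}}

```text
time: 1.47
position: [0.5253, 0.1513, 0.2647]
tool_rot: [0.886, 0.464, 0.002, 0.001]
ft_force: [0.9, 0.9, 0.7]
grip_width: 0.0873
```

Run:
```python
from h import *
from scipy.spatial.transform import Rotation as Ro
o=robot.get_obs();R=Ro.from_quat(o['tool_rot']).as_matrix();print(o['time'],o['position'],o['q'],R.round(3))
a=np.deg2rad(19.8);Rt=np.array([[np.cos(a),np.sin(a),0],[np.sin(a),-np.cos(a),0],[0,0,-1]]).T
Rt=np.c_[[np.cos(a),np.sin(a),0],[np.sin(a),-np.cos(a),0],[0,0,-1]]
print(Ro.from_matrix(R.T@Rt).as_rotvec(), R.T@(np.array([.48,.185,.26])-o['position'])*100)
```

```text
1.4667 [0.52531703 0.15125839 0.26465725] [7.57667997e-02 3.70906167e-01 1.58253476e+00 2.15366226e-04
 1.18369142e+00 6.82299663e-01] [[ 0.57   0.822  0.004]
 [ 0.822 -0.57   0.001]
 [ 0.003  0.003 -1.   ]]
[ 0.0023108  -0.00390415  0.61860637] [ 0.1873266  -5.64826528  0.44744388]
```

{"fn": "send_rows", "kwargs": {
  "deltas": [
    {"tx": 0.2, "ty": -1.2, "tz": 0, "rx": 0, "ry": 0, "rz": 0.12},
    {"tx": 0.2, "ty": -2.5, "tz": 0, "rx": 0, "ry": 0, "rz": 0.24},
    {"tx": 0.2, "ty": -4, "tz": 0, "rx": 0, "ry": 0, "rz": 0.37},
    {"tx": 0.2, "ty": -5.6, "tz": 0, "rx": 0, "ry": 0, "rz": 0.49},
    {"tx": 0.2, "ty": -5.6, "tz": 0, "rx": 0, "ry": 0, "rz": 0.61}
  ]
}}

```text
time: 1.88
position: [0.4768, 0.1847, 0.2625]
tool_rot: [0.984, 0.177, -0.001, -0.001]
ft_force: [-0.2, -0.2, -0.5]
grip_width: 0.0872
```

Run:
```python
from h import *
o=robot.get_obs();c=snap('wrist','w2.png');print(o['position'],o['tool_rot'],o['q'][5],o['time'])
```

```text
[0.47682281 0.18472067 0.26253691] [ 9.84132861e-01  1.77427403e-01 -1.32614646e-03 -5.19127748e-04] 1.3638203815866707 1.8833
```

View pics/w2.png

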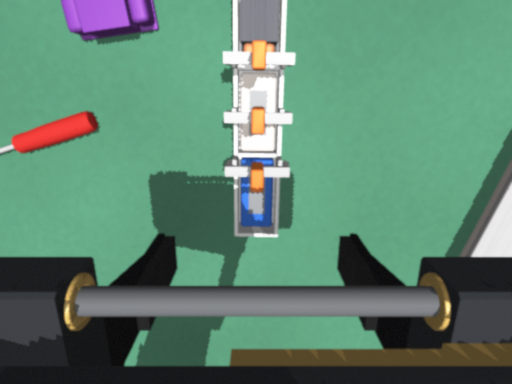

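The wrist view shows tabs at about (257,178), (258,120) and (259,55), with the blue and white housings in the near and middle bays. The dark transformer core is in the far bay, so the far handle is the one to use.

Run:
```python
from h import *
from scipy.spatial.transform import Rotation as Ro
o=robot.get_obs();c=robot.camera('wrist');R=Ro.from_quat(o['tool_rot']).as_matrix()
hsv=cv2.cvtColor(c['color'],cv2.COLOR_RGB2HSV)
og=(hsv[...,0]>4)&(hsv[...,0]<20)&(hsv[...,1]>150)&(hsv[...,2]>120);og[250:]=0
k,l,s,ce=cv2.connectedComponentsWithStats(og.astype(np.uint8))
for i in range(1,k):
    if s[i,4]<60: continue
    ys,xs=np.nonzero(l==i);w=world(c,np.c_[xs,ys],None,o);t=w[w[:,2]>.117]
    print(ce[i].round(1),s[i,4],len(t),t.mean(0).round(4),'tool',(R.T@(t.mean(0)-o['position'])*1000).round(1),
     w.max(0).round(3))
# carrier edges from depth
g=np.argwhere(np.ones((250,512)));w=world(c,g[:,::-1],None,o)
k=(w[:,2]>.03)&(w[:,2]<.047);k&=np.hypot(w[:,0]-.53,w[:,1]-.2)<.2
p=w[k];a=(p-o['position'])@R*1000
for x0 in range(0,220,20):
    b=a[(a[:,0]>x0)&(a[:,0]<x0+20)]
    if len(b)>5: print(x0,b[:,1].min().round(1),b[:,1].max().round(1),len(b))
print(a[:,0].min())
```

```text
[255.5  56.5] 151 145 [0.5781 0.2224 0.1296] tool [106.9  -1.4 133.1] [0.599 0.236 0.426]
[255.4 123.8] 214 214 [0.5275 0.2037 0.1274] tool [ 52.9  -1.4 135.2] [0.54  0.211 0.129]
[255.3 179.1] 307 272 [0.4793 0.1861 0.1283] tool [  1.6  -1.5 134.4] [0.558 0.213 0.426]
0 -28.9 25.3 492
20 -28.7 25.2 516
40 -28.3 24.9 154
60 -27.9 25.5 691
80 -27.4 26.1 640
100 -27.9 26.3 215
120 -179.9 26.3 832
140 -176.9 26.7 1890
160 -166.3 26.4 655
-96.66434058433532
```

{"fn": "send_rows", "kwargs": {
  "deltas": [
    {"tx": 3.5, "ty": -0.1, "tz": 2, "rx": 0, "ry": 0, "rz": 0.01},
    {"tx": 7, "ty": -0.1, "tz": 4, "rx": 0, "ry": 0, "rz": 0.01},
    {"tx": 10, "ty": -0.1, "tz": 6.5, "rx": 0, "ry": 0, "rz": 0.01},
    {"tx": 10.7, "ty": -0.1, "tz": 10, "rx": 0, "ry": 0, "rz": 0.01},
    {"tx": 10.7, "ty": -0.1, "tz": 11, "rx": 0, "ry": 0, "rz": 0.01}
  ],
  "claw": 5
}}

```text
time: 2.4
position: [0.5798, 0.2216, 0.1475]
tool_rot: [0.984, 0.176, -0.003, 0.0]
ft_force: [-1.2, -0.3, -0.3]
grip_width: 0.0612
```

Run:
```python
from h import *
from scipy.spatial.transform import Rotation as Ro
robot.camera('side')
o=robot.get_obs();c=snap('wrist','w3.png');R=Ro.from_quat(o['tool_rot']).as_matrix();print(o['position'],o['tool_rot'],o['time'])
print('to far tab (tool mm)',R.T@(np.array([.5781,.2224,.114])-o['position'])*1000)
for n in ['scene','side']:
    c=snap(n,n+'3.png');i=c['color'][:,:,::-1];x,y=(230,110) if n=='scene' else (130,70)
    cv2.imwrite(f'pics/{n}3c.png',cv2.resize(i[y:y+170,x:x+220],None,fx=3,fy=3,interpolation=cv2.INTER_CUBIC))
```

```text
[0.57715349 0.2210235  0.14701917] [ 9.84469956e-01  1.75478475e-01 -5.11780163e-03  1.35356370e-04] 2.45
to far tab (tool mm) [ 1.69804927 -0.91418935 33.0051058 ]
```

View pics/w3.png

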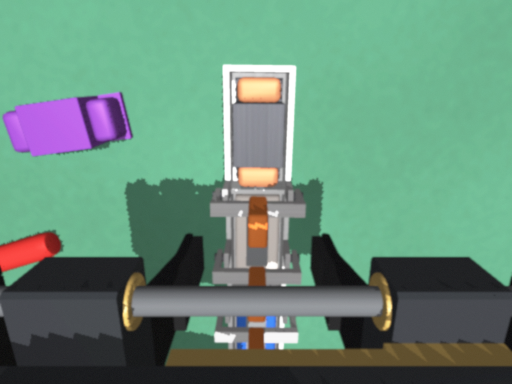

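View pics/side3c.png

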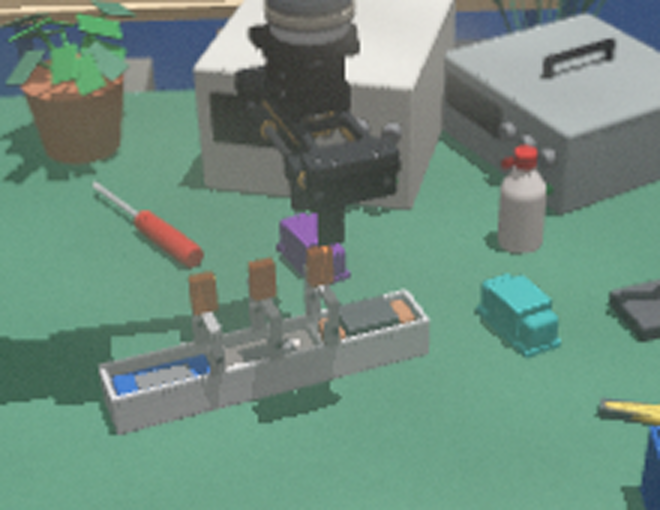

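View pics/scene3c.png

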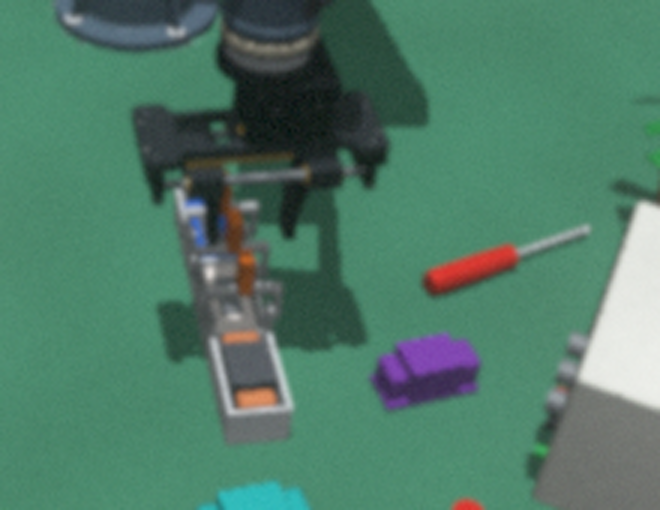

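Run:
```python
from h import *
from scipy.spatial.transform import Rotation as Ro
o=robot.get_obs();c=robot.camera('wrist');R=Ro.from_quat(o['tool_rot']).as_matrix()
print(o['position'],R.round(3)[:,2])
hsv=cv2.cvtColor(c['color'],cv2.COLOR_RGB2HSV)
og=(hsv[...,0]>3)&(hsv[...,0]<20)&(hsv[...,1]>150)&(hsv[...,2]>60);og[285:]=0;og[:192]=0;og[:,:240]=0;og[:,275:]=0
ys,xs=np.nonzero(og);w=world(c,np.c_[xs,ys],None,o);a=(w-o['position'])@R*1000
k=(w[:,2]<.135)&(w[:,2]>.085)
for v in range(195,285,6):
    j=k&(ys>=v)&(ys<v+6)
    if j.sum(): print(v,xs[j].min(),xs[j].max(),np.median(a[j],0).round(1),np.median(w[j,2]).round(4))
for v in (203,206,268):
    b=world(c,[[215,v],[230,v],[285,v],[298,v]],None,o);print(v,((b-o['position'])@R*1000).round(1).tolist(),b[:,2].round(3))
```

```text
[0.5794248  0.22169555 0.15327301] [-0. -0. -1.]
195 251 264 [10.5  0.1 55. ] 0.0983
201 250 265 [10.5  0.1 46.4] 0.1068
207 250 265 [10.6  0.8 35.2] 0.1181
213 249 266 [ 9.9  0.1 26.6] 0.1267
219 248 266 [ 6.2  0.1 25.6] 0.1277
225 248 266 [ 2.3  0.1 25.6] 0.1276
231 248 265 [-1.4  0.1 25.4] 0.1279
237 248 265 [-5.6  0.2 25.4] 0.1279
243 249 265 [-8.8  0.2 25.6] 0.1277
267 250 263 [-43.6  -0.2  54.3] 0.099
273 250 263 [-43.5  -0.2  46.4] 0.1069
279 249 263 [-43.4  -0.5  38.3] 0.1149
203 [[4.6, -30.0, 64.2], [4.8, -19.2, 63.6], [4.4, 20.2, 65.0], [4.2, 29.6, 65.5]] [0.089 0.09  0.088 0.088]
206 [[3.3, -29.7, 61.5], [3.6, -19.0, 60.6], [3.8, 19.9, 60.1], [3.1, 29.3, 62.2]] [0.092 0.093 0.093 0.091]
268 [[-49.1, -32.2, 66.1], [-49.5, -20.7, 66.8], [-49.5, 21.8, 66.8], [-49.8, 31.9, 67.3]] [0.087 0.087 0.086 0.086]
```

{"fn": "send_rows", "kwargs": {
  "deltas": [
    {"tx": 0, "ty": 0, "tz": 2, "rx": 0, "ry": 0, "rz": 0},
    {"tx": 0, "ty": 0, "tz": 4, "rx": 0, "ry": 0, "rz": 0},
    {"tx": 0, "ty": 0, "tz": 5.6, "rx": 0, "ry": 0, "rz": 0},
    {"tx": 0, "ty": 0, "tz": 5.6, "rx": 0, "ry": 0, "rz": 0},
    {"tx": 0, "ty": 0, "tz": 5.6, "rx": 0, "ry": 0, "rz": 0}
  ]
}}

```text
time: 3.07
position: [0.5799, 0.222, 0.0981]
tool_rot: [0.985, 0.175, 0.001, -0.0]
ft_force: [0.1, 0.6, 0.2]
grip_width: 0.0501
```

{"fn": "send_rows", "kwargs": {
  "deltas": [
    {"tx": 0, "ty": 0, "tz": 0, "rx": 0, "ry": 0, "rz": 0},
    {"tx": 0, "ty": 0, "tz": 0, "rx": 0, "ry": 0, "rz": 0},
    {"tx": 0, "ty": 0, "tz": 0, "rx": 0, "ry": 0, "rz": 0},
    {"tx": 0, "ty": 0, "tz": 0, "rx": 0, "ry": 0, "rz": 0},
    {"tx": 0, "ty": 0, "tz": 0, "rx": 0, "ry": 0, "rz": 0}
  ],
  "claw": 0.5,
  "squeeze": 40
}}

```text
time: 3.48
position: [0.58, 0.2221, 0.0972]
tool_rot: [0.985, 0.175, 0.001, 0.0]
ft_force: [0.3, 1.4, -0.3]
grip_width: 0.0246
```

{"fn": "send_rows", "kwargs": {
  "deltas": [
    {"tx": 0, "ty": 0, "tz": 0, "rx": 0, "ry": 0, "rz": 0},
    {"tx": 0, "ty": 0, "tz": 0, "rx": 0, "ry": 0, "rz": 0},
    {"tx": 0, "ty": 0, "tz": 0, "rx": 0, "ry": 0, "rz": 0}
  ]
}}

```text
time: 3.73
position: [0.5798, 0.2217, 0.0967]
tool_rot: [0.985, 0.174, 0.0, 0.0]
ft_force: [-0.1, -1.5, 1.0]
grip_width: 0.0117
```

Gripped at 11.7 mm, which matches the 12 mm tab. I'll lift slowly, 25 mm first.

{"fn": "send_rows", "kwargs": {
  "deltas": [
    {"tx": 0, "ty": 0, "tz": 0, "rx": 0, "ry": 0, "rz": 0},
    {"tx": 0, "ty": 0, "tz": -0.4, "rx": 0, "ry": 0, "rz": 0},
    {"tx": 0, "ty": 0, "tz": -0.8, "rx": 0, "ry": 0, "rz": 0},
    {"tx": 0, "ty": 0, "tz": -1.2, "rx": 0, "ry": 0, "rz": 0},
    {"tx": 0, "ty": 0, "tz": -1.6, "rx": 0, "ry": 0, "rz": 0}
  ]
}}

```text
time: 4.15
position: [0.5786, 0.222, 0.1119]
tool_rot: [0.985, 0.175, -0.001, -0.0]
ft_force: [-0.7, -0.5, -7.9]
grip_width: 0.0114
```

{"fn": "send_rows", "kwargs": {
  "deltas": [
    {"tx": 0, "ty": 0, "tz": -0.4, "rx": 0, "ry": 0, "rz": 0},
    {"tx": 0, "ty": 0, "tz": -0.8, "rx": 0, "ry": 0, "rz": 0},
    {"tx": 0, "ty": 0, "tz": -1.0, "rx": 0, "ry": 0, "rz": 0},
    {"tx": 0, "ty": 0, "tz": -1.0, "rx": 0, "ry": 0, "rz": 0},
    {"tx": 0, "ty": 0, "tz": -1.0, "rx": 0, "ry": 0, "rz": 0}
  ]
}}

```text
time: 4.57
position: [0.5797, 0.222, 0.1228]
tool_rot: [0.985, 0.174, 0.0, -0.0]
ft_force: [0.7, 0.4, -7.4]
grip_width: 0.0116
```

Run:
```python
from h import *
from scipy.spatial.transform import Rotation as Ro
o=robot.get_obs();c=snap('side','side4.png');print(o['position'],o['time'],o['ft_force'],o['grip_width'])
i=c['color'][:,:,::-1];x,y=(130,70)
cv2.imwrite('pics/side4c.png',cv2.resize(i[y:y+170,x:x+220],None,fx=3,fy=3,interpolation=cv2.INTER_CUBIC))
m=robot.outline_of('carrier','side')[0]['pixels'];ys,xs=np.nonzero(m);w=world(c,np.c_[xs,ys])
a=np.deg2rad(20.4);s=(w[:,:2]-o['position'][:2])@[np.cos(a),np.sin(a)]
for b in np.arange(-.22,.11,.02):
    j=(s>b)&(s<b+.02)&(w[:,2]<.09)
    if j.sum()>5: print(b.round(2),np.percentile(w[j,2],[2,95]).round(4))
```

```text
[0.57969922 0.22204243 0.1227542 ] 4.5667 [ 0.71447548  0.39896309 -7.39822878] 0.01164296543687611
-0.22 [0.0282 0.0684]
-0.2 [-0.0016  0.0678]
-0.18 [0.0002 0.0671]
-0.16 [-0.0006  0.0671]
-0.14 [-0.0008  0.0664]
-0.12 [-0.0008  0.088 ]
-0.1 [0.0006 0.0661]
-0.08 [-0.0019  0.0681]
-0.06 [-0.002   0.0882]
-0.04 [-0.0015  0.0652]
-0.02 [0.0001 0.0854]
-0.0 [-0.0008  0.0816]
0.02 [-0.0009  0.0642]
0.04 [0.0042 0.0646]
0.06 [-0.0005  0.0644]
0.08 [-0.0023  0.0653]
0.1 [-0.0018  0.0009]
```

View pics/side4c.png

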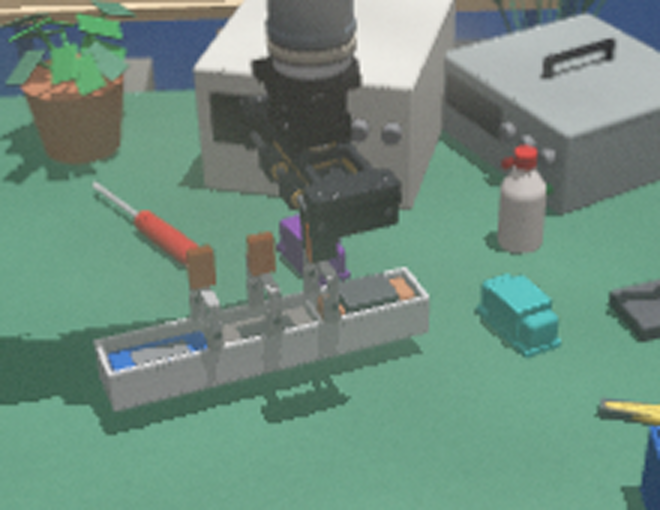

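Run:
```python
from h import *
for n in ['side','scene']:
    c=snap(n,n+'5.png')
    m=robot.outline_of('scale',n)[0]['pixels'];ys,xs=np.nonzero(m);w=world(c,np.c_[xs,ys])
    k=(w[:,2]>.03)&(w[:,2]<.046);wp=world(c,np.c_[xs,ys],.04)
    a=np.deg2rad(4.5);U=np.array([[np.cos(a),np.sin(a)],[-np.sin(a),np.cos(a)]]);s=wp[:,:2]@U.T
    col=c['color'][ys,xs].astype(int)
    print(n)
    for x0 in np.arange(s[:,0].min(),s[:,0].max(),.02):
        j=(s[:,0]>=x0)&(s[:,0]<x0+.02)
        jj=j&k
        print(x0.round(3),j.sum(),'z',np.median(w[j,2]).round(4),'y',s[jj,1].min().round(4) if jj.any() else 0,s[jj,1].max().round(4) if jj.any() else 0,np.median(col[j],0))
c=robot.camera('side');i=c['color'][:,:,::-1]
cv2.imwrite('pics/side5c.png',cv2.resize(i[250:350,140:360],None,fx=3.6,fy=3.6,interpolation=cv2.INTER_CUBIC))
```

```text
side
0.388 541 z 0.0387 y -0.297 -0.153 [206. 205. 205.]
0.408 573 z 0.0386 y -0.2971 -0.1532 [206. 205. 206.]
0.428 580 z 0.0385 y -0.2969 -0.1531 [207. 206. 206.]
0.448 587 z 0.0385 y -0.2966 -0.1533 [207. 206. 207.]
0.468 577 z 0.0385 y -0.2967 -0.1533 [208. 207. 207.]
0.488 574 z 0.0385 y -0.2966 -0.1536 [208. 207. 207.]
0.508 571 z 0.0384 y -0.2963 -0.1535 [208. 207. 207.]
0.528 569 z 0.0386 y -0.2975 -0.1535 [209. 207. 208.]
0.548 570 z 0.0385 y -0.2987 -0.1538 [210. 208. 209.]
0.568 574 z 0.0385 y -0.2992 -0.1537 [210. 208. 209.]
0.588 569 z 0.0385 y -0.2985 -0.154 [209. 208. 208.]
0.608 571 z 0.0386 y -0.2993 -0.1541 [209. 207. 208.]
0.628 560 z 0.0385 y -0.2996 -0.1547 [209. 207. 208.]
0.648 562 z 0.0384 y -0.2999 -0.1544 [208. 207. 207.]
0.668 554 z 0.0387 y -0.2995 -0.1545 [208. 206. 207.]
0.688 535 z 0.0385 y -0.2991 -0.1545 [208. 207. 207.]
0.708 549 z 0.0385 y -0.2981 -0.1549 [209. 207. 207.]
0.728 501 z 0.0286 y -0.2889 -0.1774 [233. 227. 224.]
0.748 492 z 0.0297 y -0.2906 -0.1775 [ 79.5 114.5 114.5]
0.768 208 z 0.0285 y -0.29 -0.1768 [235. 228. 225.]
scene
0.388 165 z
[... 462 characters left out ...]
199. 203.]
0.568 240 z 0.0398 y -0.2885 -0.1501 [197. 200. 203.]
0.588 243 z 0.0394 y -0.289 -0.1503 [196. 199. 202.]
0.608 251 z 0.0393 y -0.2888 -0.1507 [195. 198. 201.]
0.628 261 z 0.0392 y -0.2881 -0.1487 [195. 197. 201.]
0.648 271 z 0.0392 y -0.2872 -0.148 [194. 197. 200.]
0.668 287 z 0.0392 y -0.287 -0.1472 [193. 196. 200.]
0.688 294 z 0.0389 y -0.2864 -0.1466 [193. 196. 200.]
0.708 309 z 0.0388 y -0.287 -0.1464 [191. 194. 199.]
0.728 289 z 0.0295 y -0.2828 -0.1473 [207. 201. 200.]
0.748 299 z 0.0296 y -0.2694 -0.1564 [106. 116. 119.]
0.768 316 z 0.0296 y -0.2692 -0.1562 [196.  192.  193.5]
0.788 275 z 0.0188 y -0.1898 -0.1789 [119. 117. 127.]
0.808 4 z 0.0015 y 0 0 [ 94.5 119.  112. ]
```

View pics/side5c.png

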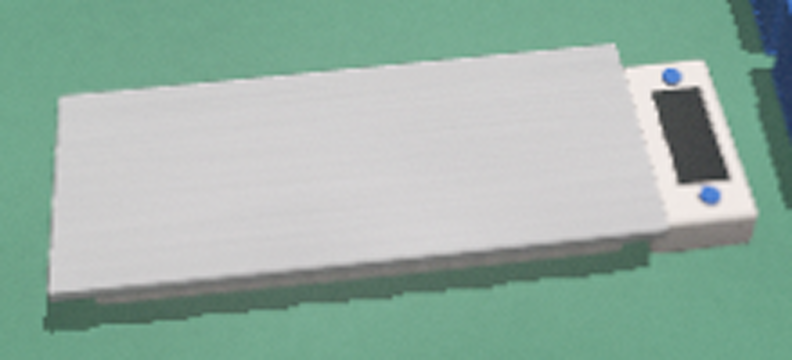

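Pan centre is about (0.574, -0.176) with a yaw of about 4.2°, and the 340 mm length checks out. Both cameras agree to about 7 mm across, so I used the mean. The carrier hangs at about 1.5°, so I'll raise it further.

{"fn": "send_rows", "kwargs": {
  "deltas": [
    {"tx": 0, "ty": 0, "tz": -0.5, "rx": 0, "ry": 0, "rz": 0},
    {"tx": 0, "ty": 0, "tz": -1.3, "rx": 0, "ry": 0, "rz": 0},
    {"tx": 0, "ty": 0, "tz": -2.3, "rx": 0, "ry": 0, "rz": 0},
    {"tx": 0, "ty": 0, "tz": -3.3, "rx": 0, "ry": 0, "rz": 0},
    {"tx": 0, "ty": 0, "tz": -4.3, "rx": 0, "ry": 0, "rz": 0}
  ]
}}

```text
time: 5.33
position: [0.5801, 0.2221, 0.1672]
tool_rot: [0.985, 0.175, 0.001, -0.0]
ft_force: [1.0, 0.0, -7.1]
grip_width: 0.0114
```

{"fn": "send_rows", "kwargs": {
  "deltas": [
    {"tx": 0, "ty": 0, "tz": -1, "rx": 0, "ry": 0, "rz": 0},
    {"tx": 0, "ty": 0, "tz": -1.8, "rx": 0, "ry": 0, "rz": 0},
    {"tx": 0, "ty": 0, "tz": -2.3, "rx": 0, "ry": 0, "rz": 0},
    {"tx": 0, "ty": 0, "tz": -2.5, "rx": 0, "ry": 0, "rz": 0},
    {"tx": 0, "ty": 0, "tz": -2.5, "rx": 0, "ry": 0, "rz": 0}
  ]
}}

```text
time: 5.75
position: [0.5799, 0.2221, 0.1912]
tool_rot: [0.985, 0.175, 0.001, -0.0]
ft_force: [-0.1, -0.5, -7.3]
grip_width: 0.0118
```

{"fn": "send_rows", "kwargs": {
  "deltas": [
    {"tx": 0, "ty": 0, "tz": 0, "rx": 0, "ry": 0, "rz": 0},
    {"tx": 0, "ty": 0, "tz": 0, "rx": 0, "ry": 0, "rz": 0},
    {"tx": 0, "ty": 0, "tz": 0, "rx": 0, "ry": 0, "rz": 0},
    {"tx": 0, "ty": 0, "tz": 0, "rx": 0, "ry": 0, "rz": 0},
    {"tx": 0, "ty": 0, "tz": 0, "rx": 0, "ry": 0, "rz": 0}
  ]
}}

```text
time: 6.17
position: [0.5795, 0.222, 0.1901]
tool_rot: [0.985, 0.175, -0.0, 0.0]
ft_force: [0.2, 0.2, -8.6]
grip_width: 0.0116
```

Run:
```python
from h import *
from scipy.spatial.transform import Rotation as Ro
o=robot.get_obs();c=snap('side','side6.png');R=Ro.from_quat(o['tool_rot']).as_matrix()
print(o['position'],o['time'],o['ft_force'],o['moment'],R.round(3)[:,0])
print(R.T@(np.array([.6275,-.172,o['position'][2]])-o['position'])*100)
i=c['color'][:,:,::-1];x,y=(130,50)
cv2.imwrite('pics/side6c.png',cv2.resize(i[y:y+170,x:x+220],None,fx=3,fy=3,interpolation=cv2.INTER_CUBIC))
```

```text
[0.5794777  0.22196346 0.19009718] 6.1667 [ 0.20268437  0.20721046 -8.62626479] [-0.03105313  0.13476252 -0.00448676] [ 0.939  0.344 -0.001]
[-9.02911167e+00  3.86472332e+01  2.73428640e-03]
```

View pics/side6c.png

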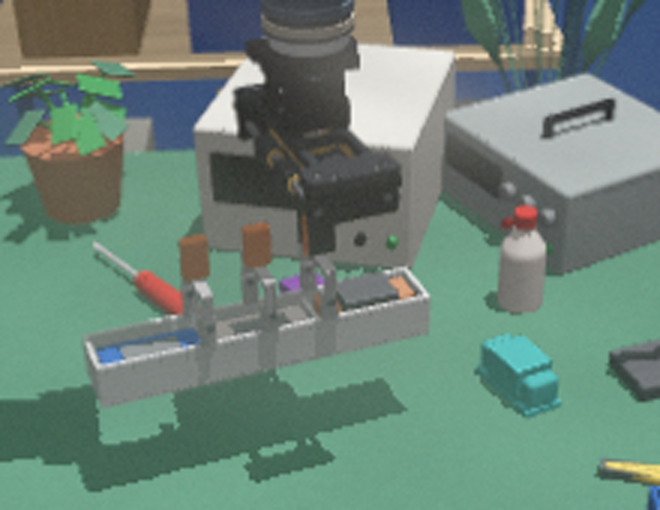

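{"fn": "send_rows", "kwargs": {
  "deltas": [
    {"tx": -0.07, "ty": 0.3, "tz": 0, "rx": 0, "ry": 0, "rz": 0},
    {"tx": -0.23, "ty": 1.0, "tz": 0, "rx": 0, "ry": 0, "rz": 0},
    {"tx": -0.5, "ty": 2.2, "tz": 0, "rx": 0, "ry": 0, "rz": 0},
    {"tx": -0.9, "ty": 3.8, "tz": 0, "rx": 0, "ry": 0, "rz": 0},
    {"tx": -1.3, "ty": 5.6, "tz": 0, "rx": 0, "ry": 0, "rz": 0}
  ]
}}

```text
time: 6.63
position: [0.5867, 0.1637, 0.1906]
tool_rot: [0.985, 0.175, -0.0, 0.0]
ft_force: [0.7, -0.0, -8.1]
grip_width: 0.0114
```

{"fn": "send_rows", "kwargs": {
  "deltas": [
    {"tx": -0.47, "ty": 2, "tz": 0, "rx": 0, "ry": 0, "rz": 0},
    {"tx": -0.94, "ty": 4, "tz": 0, "rx": 0, "ry": 0, "rz": 0},
    {"tx": -1.4, "ty": 6, "tz": 0, "rx": 0, "ry": 0, "rz": 0},
    {"tx": -1.87, "ty": 8, "tz": 0, "rx": 0, "ry": 0, "rz": 0},
    {"tx": -2.33, "ty": 10, "tz": 0, "rx": 0, "ry": 0, "rz": 0}
  ]
}}

```text
time: 7.05
position: [0.5991, 0.0606, 0.1907]
tool_rot: [0.985, 0.174, -0.0, 0.0]
ft_force: [0.9, 0.4, -7.3]
grip_width: 0.0118
```

{"fn": "send_rows", "kwargs": {
  "deltas": [
    {"tx": -0.47, "ty": 2, "tz": 0, "rx": 0, "ry": 0, "rz": 0},
    {"tx": -0.94, "ty": 4, "tz": 0, "rx": 0, "ry": 0, "rz": 0},
    {"tx": -1.4, "ty": 6, "tz": 0, "rx": 0, "ry": 0, "rz": 0},
    {"tx": -1.87, "ty": 8, "tz": 0, "rx": 0, "ry": 0, "rz": 0},
    {"tx": -2.33, "ty": 10, "tz": 0, "rx": 0, "ry": 0, "rz": 0}
  ]
}}

```text
time: 7.47
position: [0.6114, -0.0414, 0.1907]
tool_rot: [0.985, 0.174, -0.0, 0.0]
ft_force: [0.8, 0.3, -7.1]
grip_width: 0.0113
```

{"fn": "send_rows", "kwargs": {
  "deltas": [
    {"tx": -0.47, "ty": 2, "tz": 0, "rx": 0, "ry": 0, "rz": 0},
    {"tx": -0.94, "ty": 4, "tz": 0, "rx": 0, "ry": 0, "rz": 0},
    {"tx": -1.4, "ty": 6, "tz": 0, "rx": 0, "ry": 0, "rz": 0},
    {"tx": -1.8, "ty": 7.8, "tz": 0, "rx": 0, "ry": 0, "rz": 0},
    {"tx": -2.2, "ty": 9.4, "tz": 0, "rx": 0, "ry": 0, "rz": 0}
  ]
}}

```text
time: 7.88
position: [0.623, -0.1376, 0.1906]
tool_rot: [0.985, 0.174, -0.0, 0.001]
ft_force: [-0.1, 0.5, -7.0]
grip_width: 0.012
```

{"fn": "send_rows", "kwargs": {
  "deltas": [
    {"tx": -0.3, "ty": 1.3, "tz": 0, "rx": 0, "ry": 0, "rz": 0},
    {"tx": -0.56, "ty": 2.4, "tz": 0, "rx": 0, "ry": 0, "rz": 0},
    {"tx": -0.7, "ty": 3.1, "tz": 0, "rx": 0, "ry": 0, "rz": 0},
    {"tx": -0.8, "ty": 3.5, "tz": 0, "rx": 0, "ry": 0, "rz": 0},
    {"tx": -0.84, "ty": 3.6, "tz": 0, "rx": 0, "ry": 0, "rz": 0}
  ]
}}

```text
time: 8.3
position: [0.6278, -0.1719, 0.1904]
tool_rot: [0.985, 0.174, -0.0, -0.0]
ft_force: [0.5, 0.6, -8.0]
grip_width: 0.0119
```

{"fn": "send_rows", "kwargs": {
  "deltas": [
    {"tx": 0, "ty": 0, "tz": 0, "rx": 0, "ry": 0, "rz": 0.02},
    {"tx": 0, "ty": 0, "tz": 0, "rx": 0, "ry": 0, "rz": 0.05},
    {"tx": 0, "ty": 0, "tz": 0, "rx": 0, "ry": 0, "rz": 0.09},
    {"tx": 0, "ty": 0, "tz": 0, "rx": 0, "ry": 0, "rz": 0.13},
    {"tx": 0, "ty": 0, "tz": 0, "rx": 0, "ry": 0, "rz": 0.17}
  ]
}}

```text
time: 8.72
position: [0.6276, -0.1699, 0.1905]
tool_rot: [0.996, 0.09, -0.0, -0.0]
ft_force: [0.3, -0.6, -7.0]
grip_width: 0.0116
```

{"fn": "send_rows", "kwargs": {
  "deltas": [
    {"tx": 0, "ty": 0, "tz": 0, "rx": 0, "ry": 0, "rz": 0.04},
    {"tx": 0, "ty": 0, "tz": 0, "rx": 0, "ry": 0, "rz": 0.07},
    {"tx": 0, "ty": 0, "tz": 0, "rx": 0, "ry": 0, "rz": 0.095},
    {"tx": 0, "ty": 0, "tz": 0, "rx": 0, "ry": 0, "rz": 0.105},
    {"tx": 0, "ty": 0, "tz": 0, "rx": 0, "ry": 0, "rz": 0.106}
  ]
}}

```text
time: 9.13
position: [0.6277, -0.1707, 0.1906]
tool_rot: [0.999, 0.038, -0.0, -0.0]
ft_force: [0.5, -0.1, -7.8]
grip_width: 0.0113
```

{"fn": "send_rows", "kwargs": {
  "deltas": [
    {"tx": 0, "ty": 0, "tz": 0, "rx": 0, "ry": 0, "rz": 0},
    {"tx": 0, "ty": 0, "tz": 0, "rx": 0, "ry": 0, "rz": 0},
    {"tx": 0, "ty": 0, "tz": 0, "rx": 0, "ry": 0, "rz": 0},
    {"tx": 0, "ty": 0, "tz": 0, "rx": 0, "ry": 0, "rz": 0}
  ]
}}

```text
time: 9.47
position: [0.6278, -0.1714, 0.1905]
tool_rot: [0.999, 0.037, 0.0, -0.0]
ft_force: [0.2, 0.2, -7.6]
grip_width: 0.0115
```

```bash
cat > chk.py <<'E'
import sys
from h import *
from scipy.spatial.transform import Rotation as Ro
tag=sys.argv[1]
o=robot.get_obs();R=Ro.from_quat(o['tool_rot']).as_matrix()
print(o['position'],o['time'],o['ft_force'],R.round(3)[:,0],o['grip_width'])
for n,(x,y) in {'side':(130,180),'scene':(90,110)}.items():
    c=snap(n,f'{n}{tag}.png');i=c['color'][:,:,::-1]
    cv2.imwrite(f'pics/{n}{tag}c.png',cv2.resize(i[y:y+170,x:x+230],None,fx=3,fy=3,interpolation=cv2.INTER_CUBIC))
    g=np.argwhere(np.ones((384,512)));w=world(c,g[:,::-1])
    # pan frame
    a=np.deg2rad(4.2);U=np.array([[np.cos(a),np.sin(a)],[-np.sin(a),np.cos(a)]]);s=(w[:,:2]-[.5736,-.176])@U.T
    z0=float(sys.argv[2]);k=(abs(w[:,2]-z0)<.010)&(abs(s[:,0])<.19)&(abs(s[:,1])<.08)
    r=cv2.minAreaRect((s[k]*1000).astype(np.float32));print(n,'rim in pan frame mm',k.sum(),r)
    for x0 in (-.15,-.1,-.05,0,.05,.1,.13):
        j=k&(abs(s[:,0]-x0)<.012)
        if j.sum()>4: print(x0,'z',np.percentile(w[j,2],[50,90]).round(4),'y',s[j,1].min().round(4),s[j,1].max().round(4))
E
python3 chk.py 7 0.133
```

```text
[ 0.62776775 -0.17142261  0.19054575] 9.4667 [ 0.24600418  0.18496678 -7.5894845 ] [0.997 0.075 0.   ] 0.011548279770616733
side rim in pan frame mm 3187 ((0.1493072509765625, -1.2236003875732422), (59.15607452392578, 300.9394836425781), 89.81360626220703)
-0.15 z [0.1333 0.1366] y -0.029 0.0272
-0.1 z [0.1268 0.135 ] y -0.0305 0.0269
-0.05 z [0.1286 0.1375] y -0.0298 0.0273
0 z [0.1271 0.1368] y -0.0298 0.0255
0.05 z [0.1289 0.1375] y -0.0304 0.0257
0.1 z [0.1375 0.1393] y -0.0309 0.0262
0.13 z [0.1311 0.1372] y -0.0303 0.0274
scene rim in pan frame mm 1156 ((0.4289093017578125, 2.608152389526367), (57.7594108581543, 303.1767883300781), 89.51441955566406)
-0.15 z [0.1322 0.1369] y 0.0148 0.0317
-0.1 z [0.1276 0.1353] y -0.025 0.0311
-0.05 z [0.1269 0.1364] y -0.0243 0.0306
0 z [0.1258 0.135 ] y -0.0224 0.0304
0.05 z [0.1312 0.1381] y -0.0261 0.031
0.1 z [0.1379 0.1401] y -0.0268 0.0303
0.13 z [0.1315 0.1379] y -0.0274 0.0296
```

View pics/side7c.png

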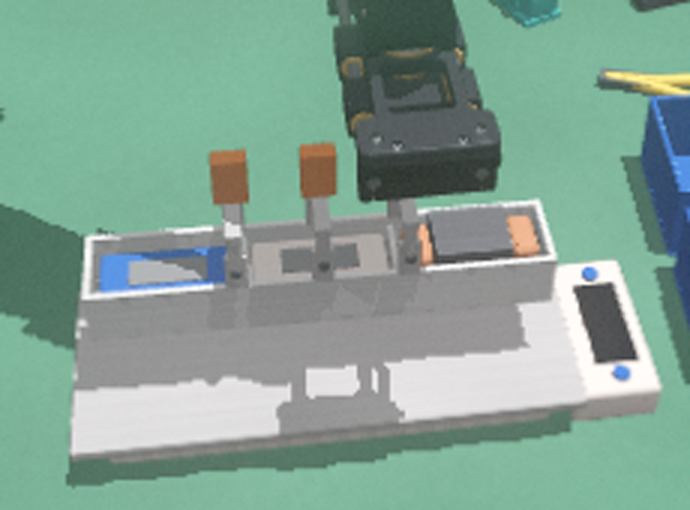

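View pics/scene7c.png

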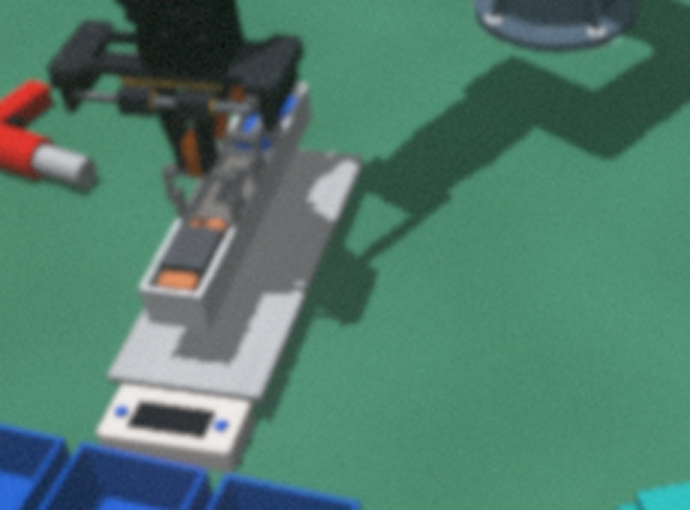

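{"fn": "send_rows", "kwargs": {
  "deltas": [
    {"tx": 0, "ty": 0, "tz": 0.5, "rx": 0, "ry": 0, "rz": 0},
    {"tx": 0, "ty": 0, "tz": 1.3, "rx": 0, "ry": 0, "rz": 0},
    {"tx": 0, "ty": 0, "tz": 2.1, "rx": 0, "ry": 0, "rz": 0},
    {"tx": 0, "ty": 0, "tz": 2.8, "rx": 0, "ry": 0, "rz": 0},
    {"tx": 0, "ty": 0, "tz": 3.4, "rx": 0, "ry": 0, "rz": 0}
  ]
}}

```text
time: 9.98
position: [0.6271, -0.1711, 0.1549]
tool_rot: [0.999, 0.037, -0.001, -0.001]
ft_force: [-0.6, -0.3, -8.2]
grip_width: 0.0117
```

{"fn": "send_rows", "kwargs": {
  "deltas": [
    {"tx": 0, "ty": 0, "tz": 0.5, "rx": 0, "ry": 0, "rz": 0},
    {"tx": 0, "ty": 0, "tz": 0.9, "rx": 0, "ry": 0, "rz": 0},
    {"tx": 0, "ty": 0, "tz": 1.2, "rx": 0, "ry": 0, "rz": 0},
    {"tx": 0, "ty": 0, "tz": 1.4, "rx": 0, "ry": 0, "rz": 0},
    {"tx": 0, "ty": 0, "tz": 1.4, "rx": 0, "ry": 0, "rz": 0}
  ]
}}

```text
time: 10.4
position: [0.6276, -0.1714, 0.1421]
tool_rot: [0.999, 0.037, -0.0, -0.0]
ft_force: [-0.2, 0.5, -7.0]
grip_width: 0.0116
```

{"fn": "send_rows", "kwargs": {
  "deltas": [
    {"tx": 0, "ty": 0, "tz": 0.1, "rx": 0, "ry": 0, "rz": 0},
    {"tx": 0, "ty": 0, "tz": 0.2, "rx": 0, "ry": 0, "rz": 0},
    {"tx": 0, "ty": 0, "tz": 0.3, "rx": 0, "ry": 0, "rz": 0},
    {"tx": 0, "ty": 0, "tz": 0.3, "rx": 0, "ry": 0, "rz": 0}
  ]
}}

```text
time: 10.73
position: [0.6277, -0.1714, 0.1396]
tool_rot: [0.999, 0.037, 0.0, 0.0]
ft_force: [-0.1, -0.3, -7.3]
grip_width: 0.0119
```

{"fn": "send_rows", "kwargs": {
  "deltas": [
    {"tx": 0, "ty": 0, "tz": 0.1, "rx": 0, "ry": 0, "rz": 0},
    {"tx": 0, "ty": 0, "tz": 0.2, "rx": 0, "ry": 0, "rz": 0},
    {"tx": 0, "ty": 0, "tz": 0.2, "rx": 0, "ry": 0, "rz": 0}
  ]
}}

```text
time: 10.98
position: [0.6277, -0.1713, 0.1374]
tool_rot: [0.999, 0.037, -0.0, -0.0]
ft_force: [-0.5, -0.8, -8.1]
grip_width: 0.0116
```

{"fn": "send_rows", "kwargs": {
  "deltas": [
    {"tx": 0, "ty": 0, "tz": 0.1, "rx": 0, "ry": 0, "rz": 0},
    {"tx": 0, "ty": 0, "tz": 0.1, "rx": 0, "ry": 0, "rz": 0},
    {"tx": 0, "ty": 0, "tz": 0.1, "rx": 0, "ry": 0, "rz": 0}
  ]
}}

```text
time: 11.23
position: [0.6279, -0.1715, 0.1367]
tool_rot: [0.999, 0.037, 0.0, 0.0]
ft_force: [1.1, -0.5, -6.5]
grip_width: 0.0118
```

{"fn": "send_rows", "kwargs": {
  "deltas": [
    {"tx": 0, "ty": 0, "tz": 0.1, "rx": 0, "ry": 0, "rz": 0},
    {"tx": 0, "ty": 0, "tz": 0.1, "rx": 0, "ry": 0, "rz": 0},
    {"tx": 0, "ty": 0, "tz": 0.1, "rx": 0, "ry": 0, "rz": 0}
  ]
}}

```text
time: 11.48
position: [0.628, -0.1716, 0.1367]
tool_rot: [0.999, 0.037, 0.0, 0.0]
ft_force: [-2.0, 0.4, 0.5]
grip_width: 0.0115
```

{"fn": "send_rows", "kwargs": {
  "deltas": [
    {"tx": 0, "ty": 0, "tz": 0.1, "rx": 0, "ry": 0, "rz": 0},
    {"tx": 0, "ty": 0, "tz": 0.1, "rx": 0, "ry": 0, "rz": 0},
    {"tx": 0, "ty": 0, "tz": 0.1, "rx": 0, "ry": 0, "rz": 0}
  ]
}}

```text
time: 11.73
position: [0.6281, -0.1716, 0.1366]
tool_rot: [0.999, 0.037, 0.001, 0.0]
ft_force: [-2.9, 1.8, 6.6]
grip_width: 0.0114
```

It's fully on the pan, with the load gone and slight pressing. I'll ease back 1 mm and check before releasing.

{"fn": "send_rows", "kwargs": {
  "deltas": [
    {"tx": 0, "ty": 0, "tz": -0.1, "rx": 0, "ry": 0, "rz": 0},
    {"tx": 0, "ty": 0, "tz": -0.1, "rx": 0, "ry": 0, "rz": 0},
    {"tx": 0, "ty": 0, "tz": -0.1, "rx": 0, "ry": 0, "rz": 0}
  ]
}}

```text
time: 11.98
position: [0.628, -0.1715, 0.1366]
tool_rot: [0.999, 0.037, 0.0, 0.0]
ft_force: [-3.0, 1.2, 6.0]
grip_width: 0.0114
```

```bash
python3 chk.py 8 0.08
```

```text
[ 0.62803924 -0.17154166  0.13659492] 11.9833 [-3.00423672  1.19372639  5.96057445] [0.997 0.075 0.001] 0.011448498599032705
side rim in pan frame mm 2161 ((0.8714447021484375, -1.6997451782226562), (59.38765335083008, 301.3822326660156), 89.98275756835938)
-0.15 z [0.0776 0.0798] y -0.0301 0.0264
-0.1 z [0.0738 0.079 ] y -0.03 0.027
-0.05 z [0.0764 0.0846] y -0.0298 0.0273
0 z [0.0765 0.0836] y -0.0311 0.0262
0.05 z [0.0755 0.0829] y -0.03 0.0257
0.1 z [0.0841 0.0861] y -0.0303 0.0253
0.13 z [0.0782 0.0848] y -0.03 0.0277
scene rim in pan frame mm 912 ((1.2949676513671875, 2.3282909393310547), (56.99460220336914, 302.8531799316406), 89.66227722167969)
-0.15 z [0.0783 0.0812] y 0.0205 0.0271
-0.1 z [0.0757 0.0801] y -0.0241 0.0283
-0.05 z [0.0734 0.0825] y -0.025 0.0307
0 z [0.0736 0.0849] y -0.0227 0.0297
0.05 z [0.0775 0.085 ] y -0.0258 0.0302
0.1 z [0.0848 0.0869] y -0.0254 0.0302
0.13 z [0.079  0.0851] y -0.0259 0.0295
```

View pics/side8c.png

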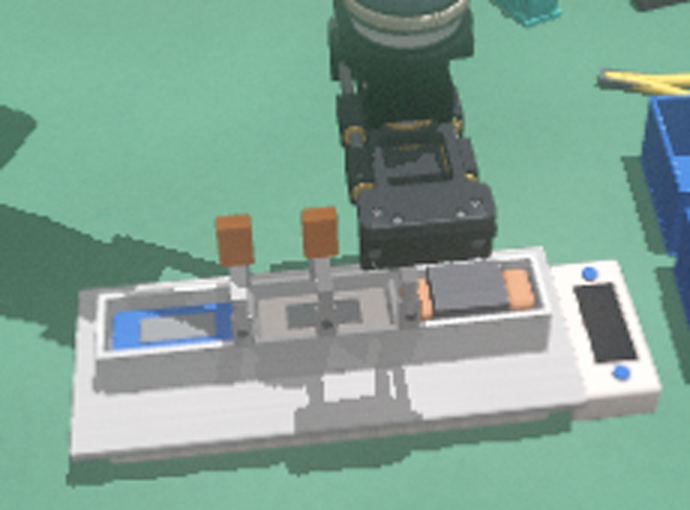

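The side view shows the carrier flat and centred on the pan with the transformer in its bay. Now I'll release it and retreat straight up.

{"fn": "send_rows", "kwargs": {
  "deltas": [
    {"tx": 0, "ty": 0, "tz": -0.1, "rx": 0, "ry": 0, "rz": 0},
    {"tx": 0, "ty": 0, "tz": -0.1, "rx": 0, "ry": 0, "rz": 0},
    {"tx": 0, "ty": 0, "tz": -0.1, "rx": 0, "ry": 0, "rz": 0},
    {"tx": 0, "ty": 0, "tz": -0.1, "rx": 0, "ry": 0, "rz": 0},
    {"tx": 0, "ty": 0, "tz": -0.1, "rx": 0, "ry": 0, "rz": 0}
  ],
  "claw": 4.5
}}

```text
time: 12.5
position: [0.628, -0.1715, 0.1363]
tool_rot: [0.999, 0.037, 0.0, 0.0]
ft_force: [-0.0, 0.6, -0.5]
grip_width: 0.0373
```

{"fn": "send_rows", "kwargs": {
  "deltas": [
    {"tx": 0, "ty": 0, "tz": 0, "rx": 0, "ry": 0, "rz": 0},
    {"tx": 0, "ty": 0, "tz": 0, "rx": 0, "ry": 0, "rz": 0},
    {"tx": 0, "ty": 0, "tz": 0, "rx": 0, "ry": 0, "rz": 0}
  ]
}}

```text
time: 12.75
position: [0.6278, -0.1715, 0.1364]
tool_rot: [0.999, 0.037, -0.0, 0.0]
ft_force: [-0.8, 0.3, -0.3]
grip_width: 0.0444
```

{"fn": "send_rows", "kwargs": {
  "deltas": [
    {"tx": 0, "ty": 0, "tz": -0.7, "rx": 0, "ry": 0, "rz": 0},
    {"tx": 0, "ty": 0, "tz": -2, "rx": 0, "ry": 0, "rz": 0},
    {"tx": 0, "ty": 0, "tz": -4, "rx": 0, "ry": 0, "rz": 0},
    {"tx": 0, "ty": 0, "tz": -6.5, "rx": 0, "ry": 0, "rz": 0},
    {"tx": 0, "ty": 0, "tz": -9, "rx": 0, "ry": 0, "rz": 0}
  ]
}}

```text
time: 13.17
position: [0.6274, -0.1712, 0.2275]
tool_rot: [0.999, 0.037, -0.0, -0.0]
ft_force: [0.4, 0.1, 1.2]
grip_width: 0.0449
```

{"fn": "send_rows", "kwargs": {
  "deltas": [
    {"tx": 0, "ty": 0, "tz": -2, "rx": 0, "ry": 0, "rz": 0},
    {"tx": 0, "ty": 0, "tz": -3, "rx": 0, "ry": 0, "rz": 0},
    {"tx": 0, "ty": 0, "tz": -3, "rx": 0, "ry": 0, "rz": 0},
    {"tx": 0, "ty": 0, "tz": -3, "rx": 0, "ry": 0, "rz": 0}
  ]
}}

```text
time: 13.5
position: [0.6276, -0.1713, 0.2567]
tool_rot: [0.999, 0.037, 0.0, 0.0]
ft_force: [-0.3, -0.2, 0.6]
grip_width: 0.0452
```

```bash
python3 chk.py 9 0.08
```

```text
[ 0.62763077 -0.17134185  0.25668775] 13.5 [-0.27762695 -0.23760959  0.64153144] [0.997 0.075 0.   ] 0.045236263729007
side rim in pan frame mm 2204 ((0.9965057373046875, -1.443389892578125), (301.1949462890625, 59.03105926513672), 0.0945100411772728)
-0.15 z [0.0773 0.0795] y -0.0299 0.0272
-0.1 z [0.0744 0.0792] y -0.0302 0.0276
-0.05 z [0.0762 0.0833] y -0.0295 0.0266
0 z [0.0761 0.0841] y -0.031 0.0256
0.05 z [0.076  0.0848] y -0.0298 0.0281
0.1 z [0.084 0.086] y -0.0296 0.0268
0.13 z [0.0785 0.0846] y -0.0307 0.0268
scene rim in pan frame mm 1049 ((1.7986602783203125, 2.7372665405273438), (58.28837966918945, 303.5279235839844), 89.52926635742188)
-0.15 z [0.078  0.0807] y -0.0241 0.0277
-0.1 z [0.0722 0.0795] y -0.024 0.0281
-0.05 z [0.0733 0.0825] y -0.0227 0.0312
0 z [0.0734 0.0832] y -0.0265 0.0306
0.05 z [0.078 0.086] y -0.0259 0.0304
0.1 z [0.0846 0.0865] y -0.026 0.0298
0.13 z [0.0789 0.0849] y -0.0274 0.0296
```

View pics/side9c.png

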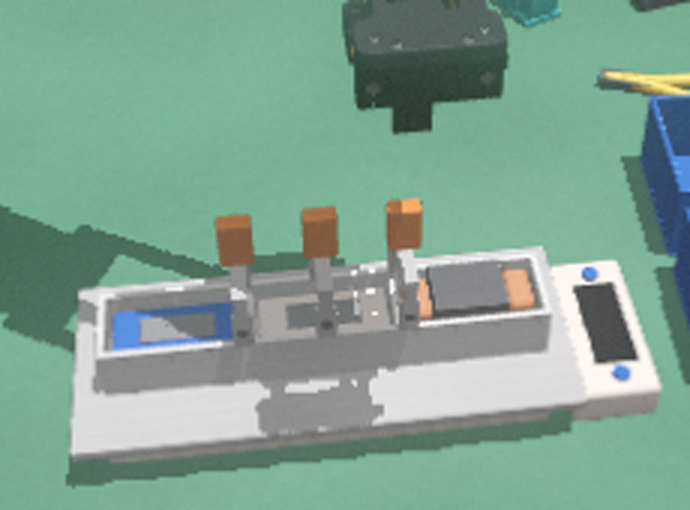

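The carrier is released, flat and centred within a few mm; the gripper is clear and the transformer is in its bay. Handing in.

```bash
python3 -c "
from rig import robot
print(robot.hand_in());print(robot.get_obs()['time'])"
```

```text
the job is handed in; nothing more can be done
None
the job is handed in; nothing more can be done
```

The carrier is resting on the scale's pan, let go of, with the transformer still in its bay. The job was handed in at about 13.6 s of the 64 s allowed; the hand-in gave no verdict.

- **Handle and lift:** The images showed the transformer in the far bay, so I used the far handle, and no second try was needed. I pinched its tab (11.6 mm measured, 12 mm expected). The carrier hung within about 1.5° of level.
- **Placing:** I carried it to the pan, turned it to the pan's direction and lowered it until its weight was off the gripper. I checked it, released it and raised the gripper straight up, about 100 mm clear of the tabs.
- **Last checks:**
  - The carrier's centre was about 1–2 mm from the pan's centre along and within 3 mm across.
  - Its length was within 0.5° of the pan's.
  - The rim sat at about 80 mm in the depth images, the height expected when resting on the pan. The transformer end read up to 5 mm higher in places. I took that as the transformer's top showing in the samples, since the picture showed the carrier flat.
- **Disagreement:** The two fixed cameras differed by about 4–7 mm on the pan's sideways position. I used the average, and each camera's own estimate still puts the carrier well inside the 25 mm limit.

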